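# Put the glue spreader back in the bookbinder's tool rack

## Task

Put the red-handled glue spreader away: slide its blade flat into the empty, red-tagged slot of the wooden tool rack until the handle stops against the rack, and leave it there. Leave the other two tools in the rack in their places and do not knock the other things on the bench about.

Things in the scene. Friction and masses are not known exactly. Their poses are not given: they have to be found in the camera images.
- spreader: The glue spreader to put away: red handle 100 long x 26 wide x 22 high, steel blade 80 x 54 x 4 with rounded front corners, undersides of both in one plane, about 150 g. It starts flat on the blue mat. Origin: on the underside, at the joint of handle and blade; +x along the blade (blade x 0 to 80, handle x -100 to 0), y across, z up.
- spreader_tip (a point): Middle of the spreader's front (leading) blade edge, on the underside, 80 from the origin along its +x.
- spreader_grip (a point): A good place to grip the spreader: on the handle's centre line, 35 behind the blade joint and half-way up the handle (11 above the underside).
- rack: Fixed wooden tool rack, 110 deep (x), 266 wide (y), 56 high; origin on the table under the middle of its front face, +x into the rack. Three slots along x, centres at y = -85, 0, 85: floor 36 up, each 64 wide, 14 high, 100 long, walled at the far end. Two bars 6 thick cross over them (x 0-20 and 55-75): blades enter only from the front, along +x; a handle stops against the front bar.
- red_tag: The free slot, marked by two red plates 56 wide on the rack's front bar and far wall; which slot it is varies. Origin: on that slot's centre line, at floor level (36 above the table), 2 in front of the rack's front face; +x into the slot, z up. A spreader fully home has its origin within about 2 of this, with the same axes.
- yellow_scraper: Yellow-handled scraper already in the rack, made like the spreader (blade 50 wide); origin at its handle-blade joint on the underside, +x along the blade into the rack. Stays there.
- dark_scraper: Dark wooden-handled scraper already in the rack, made like the spreader (blade 46 wide); origin as above. Stays there.
- glue_bottle: White glue bottle, 64 in diameter, 170 tall, standing; origin at the middle of its base. Bystander.
- book: Closed book with grey cover lying flat, 170 x 120 x 24; origin at the middle of its underside. Bystander.
- bone_folder: Ivory-coloured bone folder lying flat, 142 x 22 x 5, long along its x; origin at the middle of its underside. Bystander.
- scissors: Scissors with orange loops lying flat, about 190 long (x from -93 to 102), 90 wide, 10 high; origin at the pivot, on the underside. Bystander.
- glue_brush: Flat glue brush lying flat, 200 long (x), 44 wide, 18 high, round handle to -x; origin on the underside, half-way along. Bystander.
There are look-alikes about, which are no part of the job. What is shaped like the spreader but green or pink is not meant.

How it is judged:
By the outcome, as a careful person would: the job done as asked, in the order asked, and still so for the second after the job is handed in, with the robot touching nothing.
It also fails if it takes over 43 s, if anything falls off the work surface, if the arm or the gripper's body presses on something with over 40 N, if the wrist force passes 120 N, or if a joint passes its speed limit or range.

## Robot

A 6-joint arm with a two-finger parallel gripper is mounted at the origin on the work surface. World frame = base frame: x ahead of the robot, y to its left, z up, the work surface at z = 0. Lengths are in m, angles in rad, forces in N, time in s.
With the tool pointing down it reaches from about 0.25 to 0.725 m from the base axis. Payload 4 kg.
Tool frame: the origin (TCP) lies midway between the tips of the shut fingers; the grasp point (between the pads) lies 19 mm behind it; z points along the fingers, y is the line along which they close (so a half turn about z gives the same grasp; the last joint's range is limited). The gripper opens to 85 mm and grips with 20 to 120 N. Pads are 22 mm wide; open, the fingers measure 114 mm over their backs; the gripper's body (76 mm by 85 mm) begins 54 mm behind the grasp point. The pads swing forward as they close: fully open they stand 13 mm farther back than shut.
Start: joints at [-1.231, 0.241, 0.005, 1.335, 0, 1.571], TCP at [0.167, -0.471, 0.206] pointing down, gripper open.
Joint ranges: [-2.72, 2.72], [-1.05, 1.87], [-1.09, 1.28], [-1.99, 2.15], [-1.42, 1.44], [-3.14, 3.14]. Speed limits (rad/s): [2.79, 2.79, 3.14, 3.14, 3.14, 3.14].

## Interface

Orientations are given as a unit quaternion [x, y, z, w].
In Python, from workcell import monitor, vision, job gives the robot as it stands.
- The arm moves only by the tool move_arm, never from a script. Its argument "moves" is a list that holds one entry, the list of rows, each a list of 5 numbers: the shift along the world's x, y, z in m, then the turn about the world's z in degrees, then the opening in per cent of the stroke, from 0 (shut) to 100 (fully open). In form: [[[x, y, z, turn, gripper], ...]]. A call has 1 to 5 rows; each row is the pose to reach, as a shift and turn from the pose commanded when the call began; what a row does not reach only later rows make up. A row lasts 1/8 s, in which the tool goes at most 62.5 mm and 10.7 degrees, less where a joint would pass 70% of its speed; a pose out of reach is approached as far as the arm can. A call with a gripper value outside its range is refused whole. The fingers move at their own pace and stop on an object; the grip force is fixed at half the most. Time passes only in rows, so rows that repeat a pose let the fingers close. It gives the time, the measured TCP pose, the force, the opening and the grip force at its end, in the units of the state.
- monitor.get_obs(): the state, without advancing time (a new reading comes with each control period).
- vision.camera(name): name is "side" or "top" or "wrist"; returns a dict with "color" (384x512x3 uint8, red, green, blue), "camera_matrix" (3x3 intrinsics, pixels), "eye" and "attitude" of the camera in the world; the wrist camera has in their place "hand_eye" (4x4, takes a point from camera to tool coordinates, whose origin is the TCP and whose axes are the flange's). Camera axes: x right, y up, looking along -z (the intrinsics and any distortion apply to the point x, -y, -z); pixel columns grow to the right and rows downward; lengths in m; the calibration is good to about 2 mm. A picture is of the moment at which its call begins: read the wrist's pose just before it. There is no depth.
- job.job_done(): hands the job in; it is judged then, once.
The state is a dict: "clock": time; "joint_pos": joint angles; "joint_vel": joint speeds; "tau": joint torques, N m; "eef_pos": TCP position; "tool_rot": TCP orientation; "ft_force": force on the tool from outside, world axes, zero at the start; "ft_torque": the same for the moment, N m; "grip_width": finger opening in m; "grasp_force": force on a finger pad.
Only numpy, scipy, OpenCV 4.12 (cv2) and the standard library are available. Lean on these libraries where they do the work, as an engineer would, in place of code of your own. Each camera call takes 0.05 s, during which the arm holds its last target. There are 200 camera calls.

## Working session

There is one attempt and no reset: what is moved stays moved. The work goes in short steps, Python scripts to look and compute and a tool call to move; the robot and the scene stay as the last step left them, time stands still between calls to the robot, and variables do not carry over. Pictures are saved under pics/ and viewed, at most 10 in all, crops included, and the job is handed in when it is done.

Besides the shell and the picture viewer there is one more tool, called after "Request:" as name(argument=value, ...), one argument or row to a line, values as JSON. move_arm: Moves the arm, as the interface text tells. Its arguments: {"type":"object","properties":{"moves":{"type":"array","items":{"type":"array","items":{"type":"array","items":{"type":"number"}}}}},"required":["moves"]}

```bash
mkdir -p pics
cat > h.py <<'E'
import numpy as np,cv2
from scipy.spatial.transform import Rotation as R
from workcell import monitor,vision,job
def rot(a):
    a=np.array(a,float)
    return a if a.shape==(3,3) else R.from_quat(a).as_matrix()
def cam(n):
    o=monitor.get_obs(); c=vision.camera(n)
    if n=="wrist":
        H=np.array(c["hand_eye"]);T=np.eye(4);T[:3,:3]=rot(o["tool_rot"]);T[:3,3]=o["eef_pos"];M=T@H
        return c,M[:3,:3],M[:3,3]
    return c,rot(c["attitude"]),np.array(c["eye"])
def undist(c,uv):
    d=c.get("distortion");d=None if d is None else np.array(d,float)
    return cv2.undistortPoints(np.array(uv,float).reshape(-1,1,2),np.array(c["camera_matrix"]),d).reshape(-1,2)
def onplane(c,Rm,e,uv,z):
    p=undist(c,uv);d=np.c_[p[:,0],-p[:,1],-np.ones(len(p))]@Rm.T
    return e+d*((z-e[2])/d[:,2])[:,None]
def proj(c,Rm,e,P):
    q=(np.array(P,float)-e)@Rm;q=q*[1,-1,-1];d=c.get("distortion")
    return cv2.projectPoints(q,np.zeros(3),np.zeros(3),np.array(c["camera_matrix"]),None if d is None else np.array(d,float))[0].reshape(-1,2)
def save(c,f): cv2.imwrite("pics/"+f,c["color"][:,:,::-1])
E
python3 - <<'E'
from h import *
print(monitor.get_obs())
for n in ["top","side","wrist"]:
    c,r,e=cam(n);save(c,n+"0.png");print(n,{k:v for k,v in c.items() if k!="color"})
a=[cv2.imread(f"pics/{n}0.png") for n in("top","side")]
E
```

```text
{'clock': 0.0, 'joint_pos': array([-1.23103021e+00,  2.41443737e-01,  3.74928987e-03,  1.33521509e+00,
        3.50922217e-05,  1.57078423e+00]), 'joint_vel': array([ 3.45431461e-04,  1.35353261e-03,  2.26672130e-04,  4.44113407e-04,
        1.55574892e-03, -9.76840651e-05]), 'tau': array([ 1.32551591e-03, -3.72315860e+01,  2.52410066e+01,  1.68679864e-02,
        4.03499229e-06,  8.38468281e-06]), 'eef_pos': array([ 0.16641732, -0.47077067,  0.20480723]), 'tool_rot': array([ 9.85602975e-01,  1.69072938e-01, -1.61337607e-04, -1.04436391e-03]), 'ft_force': array([-0.57882906,  0.32568519, -0.03434188]), 'ft_torque': array([-0.0255135 ,  0.01440098, -0.03196553]), 'grasp_force': 0.0, 'grip_width': 0.0851490955693819}
top {'camera_matrix': array([[348.0966446 ,   0.        , 252.49941415],
       [  0.        , 348.0966446 , 191.87313431],
       [  0.        ,   0.        ,   1.        ]]), 'eye': array([ 0.39010751, -0.01256765,  1.09907927]), 'attitude': array([-0.03481002,  0.04450805,  0.71534458, -0.69648361])}
side {'camera_matrix': array([[350.42052111,   0.        , 254.29461162],
       [  0.        , 350.42052111, 190.70387998],
       [  0.        ,   0.        ,   1.        ]]), 'eye': array([ 0.40702851, -0.71022326,  0.83141806]), 'attitude': array([ 0.35530642, -0.02544613, -0.05609581,  0.93271813])}
wrist {'camera_matrix': array([[323.9198682 ,   0.        , 258.3036344 ],
       [  0.        , 323.9198682 , 192.22894278],
       [  0.        ,   0.        ,   1.        ]]), 'hand_eye': array([[ 1.62659185e-04,  9.63832301e-01,  2.66509415e-01,
         6.57964060e-02],
       [ 9.99999957e-01, -2.21739972e-04,  1.91591614e-04,
        -1.38908039e-05],
       [ 2.43757977e-04,  2.66509373e-01, -9.63832296e-01,
        -1.66241911e-01],
       [ 0.00000000e+00,  0.00000000e+00,  0.00000000e+00,
         1.00000000e+00]])}
```

View pics/top0.png

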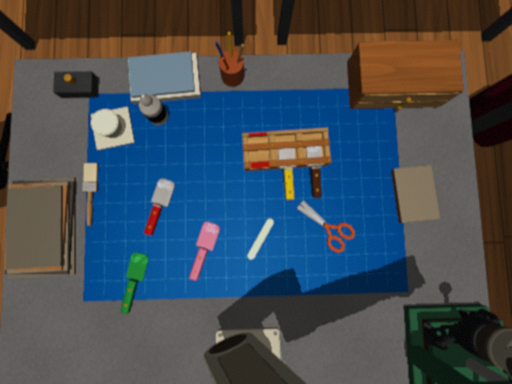

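View pics/side0.png

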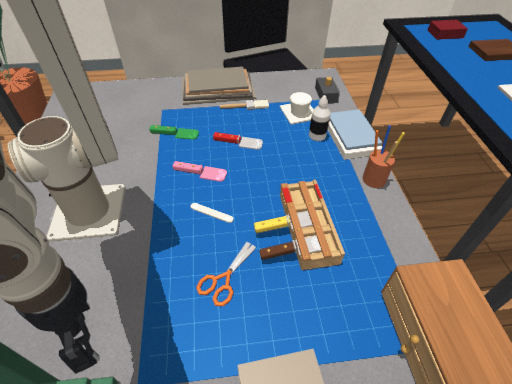

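The top view shows three spreader shapes: red at (157,207), pink at (204,250) and green at (133,280). Only the one at (157,207) has a red handle and a steel blade, so that's the one meant. The red plates at (258,135) and (258,165) mark the leftmost slot as the free one.

Run:
```python
from h import *
c,r,e=cam("top");im=c["color"]
hsv=cv2.cvtColor(im,cv2.COLOR_RGB2HSV)
red=(((hsv[...,0]<6)|(hsv[...,0]>174))&(hsv[...,1]>170)&(hsv[...,2]>90)).astype(np.uint8)
n,l,s,ce=cv2.connectedComponentsWithStats(red)
for i in range(1,n):
    if s[i,4]>15:print(s[i],ce[i])
# spreader
m=np.zeros_like(red);m[170:245,135:185]=1
blade=((hsv[...,1]<80)&(hsv[...,2]>110)&(m>0)).astype(np.uint8)
h=red*m
for nm,k,z in(("handle",h,.018),("blade",blade,.004)):
    v,u=np.nonzero(k);P=onplane(c,r,e,np.c_[u,v],z)[:,:2].astype(np.float32)
    rc=cv2.minAreaRect(P);d=np.linalg.eigh(np.cov(P.T))[1][:,1]
    print(nm,len(u),P.mean(0),rc,np.degrees(np.arctan2(d[1],d[0])))
# rack wood mask
w=((hsv[...,0]>8)&(hsv[...,0]<20)&(hsv[...,1]>90)&(hsv[...,2]>90));w[:120]=0;w[175:]=0;w[:,:235]=0;w[:,340:]=0
k=(w|((red>0)&(np.arange(512)>235)[None])).astype(np.uint8)
v,u=np.nonzero(k);P=onplane(c,r,e,np.c_[u,v],.056)[:,:2].astype(np.float32)
print("rack",cv2.minAreaRect(P),cv2.boxPoints(cv2.minAreaRect(P)))
a=cv2.resize(im[115:245,140:340],None,fx=4,fy=4,interpolation=cv2.INTER_CUBIC)
cv2.imwrite("pics/crop1.png",a[:,:,::-1])
```

```text
[249 133  18   3  43] [257.6744186  134.09302326]
[251 162  18   6  94] [259.56382979 164.44680851]
[145 206  16  28 183] [152.30601093 220.16939891]
handle 183 [0.43200257 0.28245306] ((0.43262478709220886, 0.28283679485321045), (0.022542428225278854, 0.08502703160047531), 71.61915588378906) 160.86784953986836
blade 444 [0.51968956 0.25365973] ((0.5185437798500061, 0.25420090556144714), (0.05517873913049698, 0.08631841093301773), 71.50312805175781) 159.806789835748
rack ((0.5257259607315063, -0.15666210651397705), (0.3727816045284271, 0.2728014290332794), 10.46953010559082) [[ 0.3176525  -0.05640178]
 [ 0.367224   -0.32466155]
 [ 0.73379946 -0.25692242]
 [ 0.68422794  0.01133734]]
```

View pics/crop1.png

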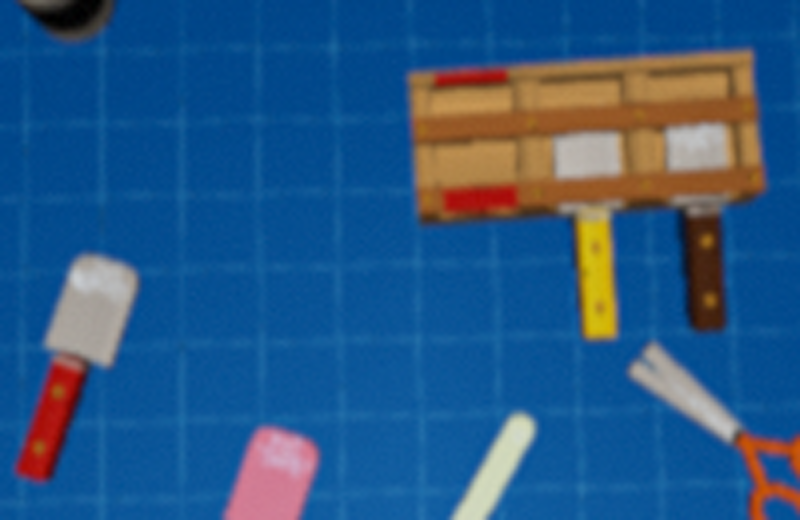

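The crop confirms the steel-bladed spreader with the red handle, and that the left slot is empty with red plates. Next I'll work out the rack frame.

Run:
```python
from h import *
c,r,e=cam("top")
px=lambda L:[(x/4+140-.4,y/4+115-.4) for x,y in L]
P=onplane(c,r,e,px([(410,73),(752,50),(420,212),(762,182),(470,77),(480,199)]),.056)
print(P.round(4)); d=P[4]-P[5];print("plates dist",np.linalg.norm(d),np.degrees(np.arctan2(d[1],d[0])))
for a,b in((0,1),(2,3)):
    q=P[a]-P[b];print(np.linalg.norm(q),np.degrees(np.arctan2(-q[0],q[1])))
print("bottle",onplane(c,r,e,[(153,110)],.1),"yellow handle",onplane(c,r,e,px([(597,210),(599,338)]),.05))
```

```text
[[ 0.6908 -0.0016  0.056 ]
 [ 0.7027 -0.2659  0.056 ]
 [ 0.5823 -0.0065  0.056 ]
 [ 0.599  -0.2682  0.056 ]
 [ 0.6865 -0.0476  0.056 ]
 [ 0.5912 -0.0524  0.056 ]]
plates dist 0.0954810669211994 2.917000295868767
0.2646496326693685 2.5793338626376903
0.2622280940024546 3.644298912840761
bottle [[0.75369941 0.25959799 0.1       ]] yellow handle [[ 0.58155218 -0.14195817  0.05      ]
 [ 0.48321509 -0.13962612  0.05      ]]
```

Request:
move_arm(
  moves=[
    [[0.03,0.05,0.05,10,70],[0.06,0.1,0.09,20,70],[0.09,0.15,0.1,30,70],[0.12,0.2,0.1,40,70],[0.14,0.25,0.1,50,70]],
  ],
)

```text
clock: 0.88
eef_pos: [0.3062, -0.2236, 0.3062]
tool_rot: [0.82, 0.572, 0.0, 0.001]
ft_force: [1.7, -0.4, 0.7]
grip_width: 0.0595
grasp_force: 0.0
```

Sizes check out: plates 95 apart (as they should be) and a rack width of 262–265 against 266. Rack yaw is about 3°, and the tag is near (0.579, -0.053). Next I'll move above the spreader.

Request:
move_arm(
  moves=[
    [[0.02,0.055,0,10,70],[0.04,0.11,0,20,70],[0.05,0.165,0,30,70],[0.06,0.22,0,40,70],[0.07,0.275,0,50,70]],
  ],
)

```text
clock: 1.5
eef_pos: [0.3751, 0.0518, 0.3058]
tool_rot: [0.501, 0.865, 0.0, 0.0]
ft_force: [0.6, -0.2, 0.1]
grip_width: 0.0597
grasp_force: 0.0
```

Request:
move_arm(
  moves=[
    [[0.02,0.05,-0.02,10,70],[0.035,0.1,-0.05,20,70],[0.05,0.15,-0.09,30,70],[0.062,0.2,-0.13,40,70],[0.073,0.223,-0.15,42,70]],
  ],
)

```text
clock: 2.12
eef_pos: [0.4471, 0.2747, 0.1532]
tool_rot: [0.159, 0.987, -0.001, -0.001]
ft_force: [-0.3, 0.5, 1.2]
grip_width: 0.0597
grasp_force: 0.0
```

Request:
move_arm(
  moves=[
    [[0,0,0,0,70],[0,0,0,0,70]],
  ],
)

```text
clock: 2.38
eef_pos: [0.4479, 0.2726, 0.1559]
tool_rot: [0.161, 0.987, -0.0, -0.0]
ft_force: [0.3, -0.4, -0.0]
grip_width: 0.06
grasp_force: 0.0
```

```bash
cat > sp.py <<'E'
from h import *
def spreader(name,off=0.,tag=None):
    c,r,e=cam(name);im=c["color"]
    if tag: save(c,tag)
    hsv=cv2.cvtColor(im,cv2.COLOR_RGB2HSV)
    red=(((hsv[...,0]<6)|(hsv[...,0]>174))&(hsv[...,1]>150)&(hsv[...,2]>60)).astype(np.uint8)
    bl=((hsv[...,1]<80)&(hsv[...,2]>90)).astype(np.uint8)
    for nm,k,z in(("red",red,.022),("grey",bl,.004)):
        n,l,s,ce=cv2.connectedComponentsWithStats(k)
        for i in range(1,n):
            if s[i,4]<100:continue
            v,u=np.nonzero(l==i);P=onplane(c,r,e,np.c_[u,v],z+off)[:,:2].astype(np.float32)
            print(nm,s[i],[np.round(q,4) for q in cv2.minAreaRect(P)])
    return c,r,e
E
python3 - <<'E'
from sp import *
o=monitor.get_obs();print(o["clock"],o["eef_pos"],o["tool_rot"])
spreader("wrist",tag="w1.png");print("top");spreader("top")
E
```

```text
2.375 [0.44793358 0.27258017 0.15594238] [ 1.61205526e-01  9.86920818e-01 -2.64334149e-04 -8.76808088e-05]
red [ 254  105   27   97 2404] [array([0.4292, 0.2862]), array([0.0242, 0.0897]), np.float64(71.4007)]
grey [ 51   0  22  33 411] [array([0.2566, 0.1518]), array([0.0168, 0.0256]), np.float64(71.4302)]
grey [ 459    0   53  287 8651] [array([0.5064, 0.4882]), array([0.0515, 0.2947]), np.float64(83.0257)]
grey [ 62 166  43  30 326] [array([0.4025, 0.0947]), array([0.0485, 0.021 ]), np.float64(32.5151)]
grey [ 240  202   53   72 3465] [array([0.5163, 0.2568]), array([0.0538, 0.081 ]), np.float64(71.4843)]
grey [153 235  34  48 552] [array([0.503 , 0.1506]), array([0.0181, 0.063 ]), np.float64(47.584)]
grey [331 235  34  48 544] [array([0.5647, 0.335 ]), array([0.0628, 0.0181]), np.float64(5.3394)]
grey [471 294  23  22 195] [array([0.67  , 0.4653]), array([0.0359, 0.0115]), np.float64(28.2206)]
grey [456 341  13  21 116] [array([0.725 , 0.4309]), array([0.0329, 0.008 ]), np.float64(19.7148)]
grey [390 347  43  37 724] [array([0.7267, 0.3674]), array([0.0748, 0.0235]), np.float64(1
[... 242 characters left out ...]
 107   45   43 1407] [array([0.7358, 0.4196]), array([0.1309, 0.1281]), np.float64(11.1171)]
grey [306 146  16  12 179] [array([ 0.6388, -0.229 ]), array([0.0489, 0.0361]), np.float64(88.603)]
grey [278 148  17  12 188] [array([ 0.6345, -0.1403]), array([0.0518, 0.036 ]), np.float64(88.5992)]
grey [297 201  29  26 250] [array([ 0.4387, -0.2149]), array([0.1004, 0.0319]), np.float64(49.2855)]
grey [247 218  27  42 346] [array([ 0.3669, -0.0492]), array([0.0243, 0.1416]), np.float64(58.2875)]
grey [ 150  299   65   85 2439] [array([0.0717, 0.1861]), array([0.3034, 0.0939]), np.float64(24.7015)]
grey [251 367  26  17 284] [array([-0.0382, -0.0471]), array([0.0748, 0.0454]), np.float64(88.1429)]
```

View pics/w1.png

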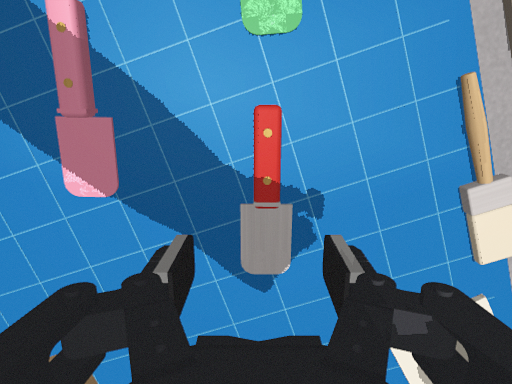

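The wrist view shows the spreader upright in the middle, with its handle at (267,155) and blade at (266,238). The blade measures 54 x 81 and the yaw is -18.5°, which matches the tool. The grip point is at (0.445, 0.281).

Request:
move_arm(
  moves=[
    [[-0.003,0.008,-0.05,0,70],[-0.003,0.008,-0.1,0,70],[-0.003,0.008,-0.12,0,70],[-0.003,0.008,-0.12,0,70],[-0.003,0.008,-0.12,0,70]],
  ],
)

```text
clock: 3.1
eef_pos: [0.4465, 0.2813, 0.0376]
tool_rot: [0.161, 0.987, 0.001, 0.001]
ft_force: [-0.5, 0.5, 0.2]
grip_width: 0.0599
grasp_force: 0.0
```

Request:
move_arm(
  moves=[
    [[-0.001,0,-0.02,0,70],[-0.001,0,-0.033,0,70],[-0.001,0,-0.033,0,70],[-0.001,0,-0.033,0,20],[-0.001,0,-0.033,0,0]],
  ],
)

```text
clock: 3.72
eef_pos: [0.4447, 0.2814, 0.0034]
tool_rot: [0.161, 0.987, 0.0, 0.001]
ft_force: [-0.1, -0.1, 0.6]
grip_width: 0.024
grasp_force: 0.0
```

Request:
move_arm(
  moves=[
    [[0,0,0,0,0],[0,0,0,0,0],[0,0,0,0,0],[0,0,0,0,0],[0,0,0,0,0]],
  ],
)

```text
clock: 4.35
eef_pos: [0.4441, 0.281, 0.0026]
tool_rot: [0.161, 0.987, -0.0, -0.0]
ft_force: [0.7, 0.5, -0.4]
grip_width: -0.0002
grasp_force: 0.0
```

The fingers shut on nothing, so I'll look before moving again.

Run:
```python
from sp import *
c,_,_=cam("wrist");s,r,e=cam("side")
a=c["color"];b=cv2.resize(s["color"][80:230,100:300],(512,384))
cv2.imwrite("pics/miss.png",cv2.resize(np.vstack([a,b]),(400,600))[:,:,::-1])
print(proj(s,r,e,[monitor.get_obs()["eef_pos"],[.445,.281,.011]]))
```

```text
[[229.24735508 139.55084545]
 [229.39890309 137.74511456]]
```

View pics/miss.png

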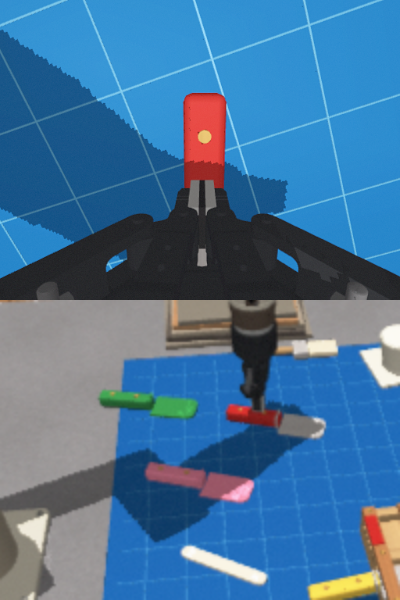

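Run:
```python
from sp import *
o=monitor.get_obs();print(o["eef_pos"],o["tool_rot"],o["joint_pos"],o["ft_force"])
c,r,e=cam("wrist");s,rs,es=cam("side")
hsv=cv2.cvtColor(c["color"],cv2.COLOR_RGB2HSV)
red=(((hsv[...,0]<6)|(hsv[...,0]>174))&(hsv[...,1]>130)&(hsv[...,2]>60))
for row in (125,150,170,190,205,220,230):
    u=np.nonzero(red[row])[0]
    if len(u):
        P=onplane(c,r,e,[(u.min()-.5,row),(u.max()+.5,row)],.022);print(row,u.min(),u.max(),np.linalg.norm(P[1]-P[0]),P.mean(0))
v,u=np.nonzero(red);print("rows",v.min(),v.max())
print("TCP px",proj(c,r,e,[o["eef_pos"]]))
def up(im,x,y,w,h,f):return cv2.resize(im[y:y+h,x:x+w],None,fx=f,fy=f,interpolation=cv2.INTER_CUBIC)
A=up(c["color"],200,150,130,130,4.5);B=cv2.resize(up(s["color"],205,110,65,50,12),(780,600))[:,:]
A=cv2.resize(A,(400,400));B=cv2.resize(B,(400,308));B=np.vstack([B,np.zeros((92,400,3),np.uint8)])
cv2.imwrite("pics/zoom.png",np.hstack([A,B])[:,:,::-1])
```

```text
[0.44406751 0.28100263 0.00263994] [ 1.61007701e-01  9.86953150e-01 -7.84460337e-06 -2.02643144e-05] [ 5.64173862e-01  4.67899386e-01 -2.38062076e-01  8.64875590e-01
  1.51686752e-05  8.87597042e-01] [ 1.01087881  0.25988542 -0.31019293]
125 237 286 0.02224113799603253 [0.38853693 0.3002474  0.022     ]
150 235 288 0.024508035745959646 [0.3991001 0.2967389 0.022    ]
170 236 287 0.023989920725659006 [0.40786458 0.29382805 0.022     ]
190 236 286 0.023923584575387947 [0.41684883 0.29059703 0.022     ]
205 236 286 0.024228591728549742 [0.42384401 0.28827058 0.022     ]
220 236 286 0.024541476601763864 [0.43101986 0.28588404 0.022     ]
230 236 285 0.024269298488594642 [0.43583065 0.28402835 0.022     ]
rows 119 241
TCP px [[259.81884713 231.68748382]]
```

View pics/zoom.png

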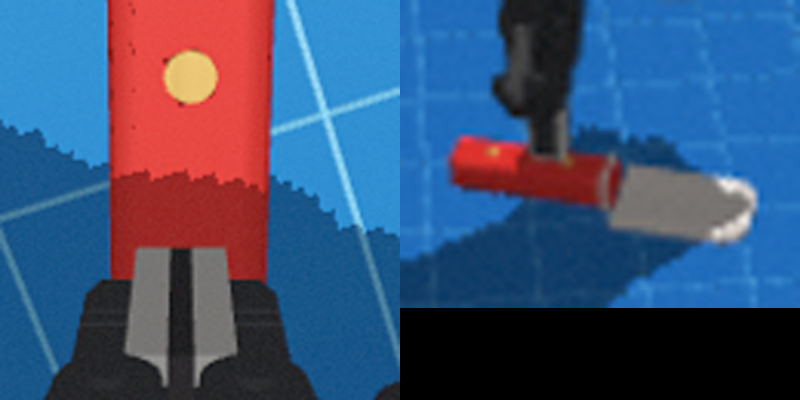

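The left half shows the shut finger tips sitting on top of the handle. In the right half the tip is at side pixel (229,135), but the reported TCP projects to (229,139.5). So the real tips are about 20 mm above the reported TCP and the fingers closed above the handle. I'll touch down gently with the fingers shut, watching the force, to measure the tip height.

Request:
move_arm(
  moves=[
    [[0,0,-0.001,0,0],[0,0,-0.002,0,0],[0,0,-0.003,0,0],[0,0,-0.003,0,0]],
  ],
)

```text
clock: 5.05
eef_pos: [0.444, 0.2809, -0.0005]
tool_rot: [0.161, 0.987, -0.0, -0.0]
ft_force: [-0.2, -0.1, 0.2]
grip_width: -0.0001
grasp_force: 0.0
```

Request:
move_arm(
  moves=[
    [[0,0,-0.001,0,0],[0,0,-0.002,0,0],[0,0,-0.003,0,0],[0,0,-0.003,0,0]],
  ],
)

```text
clock: 5.55
eef_pos: [0.4441, 0.281, -0.0034]
tool_rot: [0.161, 0.987, -0.0, -0.0]
ft_force: [-0.2, 0.1, -0.3]
grip_width: -0.0
grasp_force: 0.0
```

Request:
move_arm(
  moves=[
    [[0,0,-0.001,0,0],[0,0,-0.002,0,0],[0,0,-0.003,0,0],[0,0,-0.003,0,0]],
  ],
)

```text
clock: 6.05
eef_pos: [0.4442, 0.2811, -0.0036]
tool_rot: [0.161, 0.987, 0.0, 0.001]
ft_force: [-5.3, -4.3, 19.3]
grip_width: -0.0002
grasp_force: 9.7
```

Contact came at a reported z of -3.6 mm on the 22 mm high handle, so the real tips are about 25.5 mm above the reported TCP. That agrees with both cameras. I'll back off, open, and go down to a reported z of about -0.021.

Request:
move_arm(
  moves=[
    [[0,0,0.02,0,0],[0,0,0.035,0,60],[0,0,0.035,0,60],[0,0,0.035,0,60],[0,0,0.035,0,60]],
  ],
)

```text
clock: 6.68
eef_pos: [0.4435, 0.2806, 0.0278]
tool_rot: [0.161, 0.987, -0.001, -0.001]
ft_force: [0.4, -0.1, 0.3]
grip_width: 0.051
grasp_force: 0.0
```

Request:
move_arm(
  moves=[
    [[0,0,-0.015,0,60],[0,0,-0.03,0,60],[0,0,-0.038,0,60],[0,0,-0.041,0,60],[0,0,-0.041,0,60]],
  ],
)

```text
clock: 7.3
eef_pos: [0.444, 0.2809, -0.0126]
tool_rot: [0.161, 0.987, -0.0, -0.0]
ft_force: [-0.3, 0.2, 0.7]
grip_width: 0.0511
grasp_force: 0.0
```

Request:
move_arm(
  moves=[
    [[0,0,-0.003,0,60],[0,0,-0.005,0,60],[0,0,-0.007,0,60],[0,0,-0.007,0,60]],
  ],
)

```text
clock: 7.8
eef_pos: [0.444, 0.2809, -0.0194]
tool_rot: [0.161, 0.987, -0.0, -0.0]
ft_force: [0.4, 0.1, -0.4]
grip_width: 0.0513
grasp_force: 0.0
```

Request:
move_arm(
  moves=[
    [[0,0,0,0,30],[0,0,0,0,0],[0,0,0,0,0],[0,0,0,0,0],[0,0,0,0,0]],
  ],
)

```text
clock: 8.43
eef_pos: [0.4444, 0.2813, -0.019]
tool_rot: [0.161, 0.987, 0.0, 0.0]
ft_force: [-1.9, 0.2, 3.4]
grip_width: 0.0244
grasp_force: 61.6
```

Gripped with 61.6 N. Now lift and carry it to a spot in front of the free slot.

Request:
move_arm(
  moves=[
    [[0,0,0.03,0,0],[0,0,0.07,0,0],[0,-0.02,0.11,2,0],[-0.005,-0.06,0.13,6,0],[-0.01,-0.11,0.13,10,0]],
  ],
)

```text
clock: 9.05
eef_pos: [0.435, 0.1707, 0.1118]
tool_rot: [0.072, 0.997, 0.001, 0.001]
ft_force: [1.0, -1.7, -2.2]
grip_width: 0.0242
grasp_force: 61.0
```

Request:
move_arm(
  moves=[
    [[-0.005,-0.05,0,3,0],[-0.01,-0.1,0,6,0],[-0.01,-0.15,0,9,0],[-0.01,-0.2,0,11.5,0],[-0.01,-0.232,0,11.5,0]],
  ],
)

```text
clock: 9.68
eef_pos: [0.4228, -0.063, 0.1098]
tool_rot: [-0.025, 1.0, -0.0, -0.001]
ft_force: [0.2, 1.4, -1.6]
grip_width: 0.0244
grasp_force: 60.9
```

Request:
move_arm(
  moves=[
    [[0,0,0,0,0],[0,0,0,0,0],[0,0,0,0,0]],
  ],
)

```text
clock: 10.05
eef_pos: [0.4237, -0.0601, 0.1103]
tool_rot: [-0.027, 1.0, 0.0, -0.0]
ft_force: [0.4, -0.4, -1.1]
grip_width: 0.0244
grasp_force: 60.9
```

Run:
```python
from sp import *
o=monitor.get_obs();print(o["clock"],o["eef_pos"],o["tool_rot"],o["grip_width"],o["grasp_force"])
W=cam("wrist");S=cam("side");T=cam("top")
A=W[0]["color"];B=cv2.resize(S[0]["color"][140:300,200:380],(288,256),interpolation=3);C=cv2.resize(T[0]["color"][115:275,200:380],(288,256),interpolation=3)
out=np.zeros((512,800,3),np.uint8);out[:384,:512]=A;out[:256,512:]=B;out[256:,512:]=C
cv2.imwrite("pics/pre.png",out[:,:,::-1])
for n,X in zip("wst",(W,S,T)):cv2.imwrite(f"pics/raw_{n}.png",X[0]["color"][:,:,::-1])
```

```text
10.05 [ 0.42373717 -0.0600958   0.11031737] [-2.66478632e-02  9.99644759e-01  1.81867274e-04 -4.62580308e-04] 0.024431876341271794 60.92824101448059
```

View pics/pre.png

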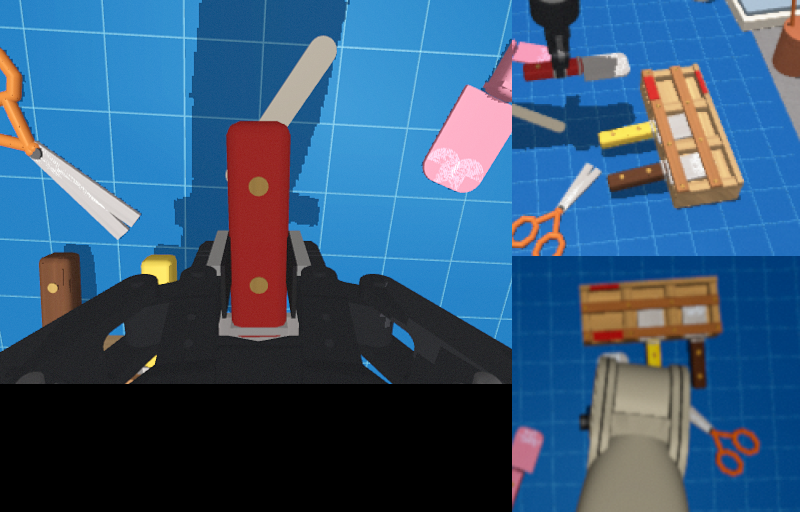

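The wrist view shows the handle centred in the pads. The side inset shows the spreader level-ish in front of the rack, with the free slot at the red plates. I'll check pitch and height by casting side-view edge rays onto the vertical planes of the spreader's near edges, and get the rack's front from the side view too.

```bash
cat > pitch.py <<'E'
from h import *
def pitch(S,eef,yaw,box):
    c,r,e=S;im=c["color"];hsv=cv2.cvtColor(im,cv2.COLOR_RGB2HSV)
    x0,y0,x1,y1=box;m=np.zeros(im.shape[:2],bool);m[y0:y1,x0:x1]=1
    red=((hsv[...,0]<8)|(hsv[...,0]>172))&(hsv[...,1]>140)&m
    grey=(hsv[...,1]<70)&(hsv[...,2]>100)&m
    ax=np.array([np.cos(yaw),np.sin(yaw),0]);n=np.array([-ax[1],ax[0],0])
    for nm,k,off in(("red",red,-.013),("blade",grey,-.027)):
        q,l,s,ce=cv2.connectedComponentsWithStats(k.astype(np.uint8));i=1+s[1:,4].argmax();k=l==i
        cols=np.unique(np.nonzero(k)[1]);uv=np.array([(u,np.nonzero(k[:,u])[0].max()+.5) for u in cols],float)
        p=undist(c,uv);d=np.c_[p[:,0],-p[:,1],-np.ones(len(p))]@r.T
        o=eef+off*n;t=((o-e)@n)/(d@n);P=e+d*t[:,None]
        a=(P-eef)@ax;z=P[:,2];g=slice(3,-3) if nm=="red" else slice(3,-8)
        f=np.polyfit(a[g],z[g],1);print(nm,s[i],"along %.4f..%.4f"%(a.min(),a.max()),"z=%.4f%+.3fa"%(f[1],f[0]),"res",np.std(z[g]-np.polyval(f,a[g])))
E
python3 - <<'E'
from pitch import *
o=monitor.get_obs();S=cam("side");E=np.array(o["eef_pos"])
x=R.from_quat(o["tool_rot"]).as_matrix()[:,0];yaw=np.arctan2(-x[1],-x[0]);print("yaw",np.degrees(yaw))
pitch(S,E,yaw,(205,165,280,195))
c,r,e=S;im=c["color"];hsv=cv2.cvtColor(im,cv2.COLOR_RGB2HSV)
red=(((hsv[...,0]<8)|(hsv[...,0]>172))&(hsv[...,1]>140)).astype(np.uint8)
n,l,s,ce=cv2.connectedComponentsWithStats(red)
for i in range(1,n):
    if s[i,4]>15 and s[i,0]<340: print(s[i],ce[i],onplane(c,r,e,[ce[i]],.056))
T=cam("top");c,r,e=T;hsv=cv2.cvtColor(c["color"],cv2.COLOR_RGB2HSV)
red=(((hsv[...,0]<8)|(hsv[...,0]>172))&(hsv[...,1]>140)).astype(np.uint8);n,l,s,ce=cv2.connectedComponentsWithStats(red)
for i in range(1,n):
    if s[i,4]>15:
        v,u=np.nonzero(l==i);P=onplane(c,r,e,np.c_[u,v],.056)[:,:2].astype(np.float32);print("top",s[i],cv2.minAreaRect(P))
E
```

```text
yaw 3.065433003170986
red [207 179  19  11 171] along -0.0589..-0.0129 z=0.1332-0.015a res 0.0009841096475567712
blade [241 173  33  18 428] along 0.0293..0.1156 z=0.1387-0.112a res 0.004121084499164408
[235 177   7  10  61] [237.7704918  181.68852459] [[0.4524832  0.01773181 0.056     ]]
[207 179  19  11 171] [216.11695906 184.03508772] [[0.38681525 0.01561388 0.056     ]]
[314 184   8  15  50] [317.68 190.88] [[ 0.68465343 -0.04698334  0.056     ]]
[282 187  10  16  97] [286.43298969 194.59793814] [[ 0.58971558 -0.05063098  0.056     ]]
top [470  75  42  45 807] ((0.7857036590576172, -0.7900745272636414), (0.06929570436477661, 0.1853044182062149), 27.848337173461914)
top [474 119  38  28 592] ((0.6673650145530701, -0.7853979468345642), (0.05971749126911163, 0.13560694456100464), 19.290971755981445)
top [249 132  18   5  57] ((0.6860386729240417, -0.048683151602745056), (0.009657601825892925, 0.05286141857504845), 2.810572385787964)
top [251 162  19   7 104] ((0.5891554355621338, -0.05360063910484314), (0.05483086034655571, 0.018534766510128975), 88.57013702392578)
```

Run:
```python
from pitch import *
o=monitor.get_obs();S=cam("side");E=np.array(o["eef_pos"]);yaw=np.radians(3.07)
c,r,e=S;im=c["color"];hsv=cv2.cvtColor(im,cv2.COLOR_RGB2HSV)
ax=np.array([np.cos(yaw),np.sin(yaw),0]);n=np.array([-ax[1],ax[0],0])
def z(u,v,off):
    p=undist(c,[(u,v)])[0];d=r@np.array([p[0],-p[1],-1]);q=E+off*n;P=e+d*(((q-e)@n)/(d@n));return round(float((P-E)@ax),4),round(float(P[2]),4)
notblue=~((hsv[...,0]>95)&(hsv[...,0]<125)&(hsv[...,1]>120))
for u in range(207,280,3):
    v=np.nonzero(notblue[165:205,u])[0]+165
    if len(v): print(u,v.min(),v.max(),"near edge",z(u,v.max()+.5,-.013 if u<242 else -.027),"far",z(u,v.min()-.5,.027))
cv2.imwrite("pics/side_zoom.png",cv2.resize(im[150:215,195:325],(780,390),interpolation=cv2.INTER_CUBIC)[:,:,::-1])
```

```text
207 166 187 near edge (-0.0604, 0.1442) far (-0.053, 0.1856)
210 167 190 near edge (-0.0536, 0.131) far (-0.0455, 0.1807)
213 167 189 near edge (-0.0453, 0.1334) far (-0.0377, 0.1794)
216 168 189 near edge (-0.0374, 0.1319) far (-0.0301, 0.1745)
219 168 189 near edge (-0.0294, 0.1304) far (-0.0221, 0.1732)
222 165 188 near edge (-0.0212, 0.1329) far (-0.0135, 0.1829)
225 165 188 near edge (-0.0132, 0.1314) far (-0.0055, 0.1816)
228 165 188 near edge (-0.0051, 0.1299) far (0.0024, 0.1803)
231 165 187 near edge (0.0031, 0.1324) far (0.0104, 0.179)
234 165 187 near edge (0.0112, 0.1309) far (0.0185, 0.1777)
237 176 186 near edge (0.0195, 0.1333) far (0.0253, 0.1343)
240 176 186 near edge (0.0276, 0.1318) far (0.0337, 0.1329)
243 176 186 near edge (0.0339, 0.1458) far (0.0421, 0.1314)
246 175 190 near edge (0.0417, 0.1284) far (0.0506, 0.1339)
249 175 190 near edge (0.0499, 0.1268) far (0.059, 0.1325)
252 174 189 near edge (0.0581, 0.1293) far (0.0675, 0.135)
255 174 189 near edge (0.0663, 0.1278) far (0.076, 0.1335)
258 174 188 near edge (0.0745, 0.1303) far (0.0845, 0.1321)
261 173 188 near edge (0.0828, 0.1287) far (0.093, 0.1346)
264 173 188 near edge (0.0911, 0.1272) far (0.1016, 0.1331)
267 173 187 near edge (0.0993, 0.1297) far (0.1102, 0.1317)
270 174 187 near edge (0.1077, 0.1281) far (0.1191, 0.1262)
273 181 185 near edge (0.1157, 0.1347) far (0.1292, 0.0956)
```

View pics/side_zoom.png

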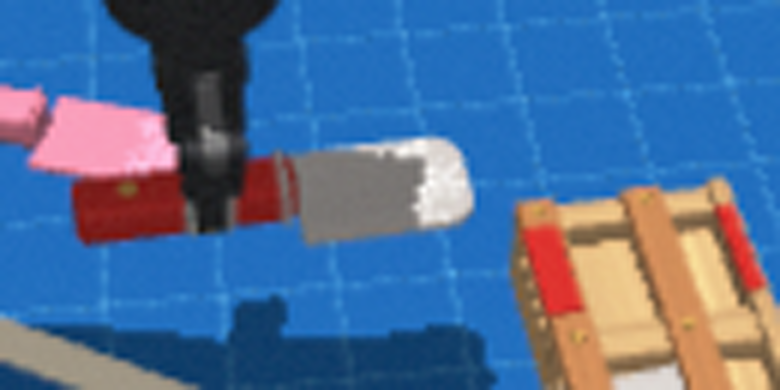

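Level spreader: the blade underside is at z ≈ 0.129 along its whole length, and the tip is 116 mm ahead of the TCP. Both match the expected values. The side and top views put the front plate at (0.5895, -0.052) with a rack yaw of about 2.7°. Next I'll lower to slot height in front of the opening.

Request:
move_arm(
  moves=[
    [[0.006,0.002,-0.03,-0.4,0],[0.012,0.002,-0.06,-0.4,0],[0.012,0.002,-0.08,-0.4,0],[0.012,0.002,-0.089,-0.4,0],[0.012,0.002,-0.089,-0.4,0]],
  ],
)

```text
clock: 10.98
eef_pos: [0.4357, -0.0589, 0.0214]
tool_rot: [-0.023, 1.0, 0.0, -0.001]
ft_force: [0.3, 0.1, -0.8]
grip_width: 0.0246
grasp_force: 60.9
```

Request:
move_arm(
  moves=[
    [[0,0,0,0,0],[0,0,0,0,0]],
  ],
)

```text
clock: 11.22
eef_pos: [0.437, -0.0591, 0.0225]
tool_rot: [-0.022, 1.0, -0.0, 0.001]
ft_force: [0.5, 0.6, -1.8]
grip_width: 0.0246
grasp_force: 60.9
```

Run:
```python
from pitch import *
o=monitor.get_obs();S=cam("side");E=np.array(o["eef_pos"])
x=R.from_quat(o["tool_rot"]).as_matrix()[:,0];yaw=np.arctan2(-x[1],-x[0]);print(E,np.degrees(yaw))
ax=np.array([np.cos(yaw),np.sin(yaw),0]);n=np.array([-ax[1],ax[0],0])
c,r,e=S;im=c["color"];hsv=cv2.cvtColor(im,cv2.COLOR_RGB2HSV)
F=E+ax*.07;print("pred near/far",proj(c,r,e,[F-.027*n+[0,0,.0192],F+.027*n+[0,0,.0232]]))
notblue=~((hsv[...,0]>95)&(hsv[...,0]<125)&(hsv[...,1]>120))
u0=int(proj(c,r,e,[F])[0,0])
for u in range(u0-12,u0+24,4):
    v=np.nonzero(notblue[170:240,u])[0]+170
    p=onplane(c,r,e,[(u,v.max()+.5)],E[2]+.0192)[0];q=onplane(c,r,e,[(u,v.min()-.5)],E[2]+.0232)[0]
    print(u,v.min(),v.max(),round((p-E)@ax,4),"near,far lateral",round((p-E)@n,4),round((q-E)@n,4))
tip=E+ax*.116;print("tip",tip,"slot line dev: world")
k=im[165:235,200:330];cv2.imwrite("pics/pre2.png",cv2.resize(k,(780,420),interpolation=3)[:,:,::-1])
```

```text
[ 0.4369604  -0.05911327  0.02254168] 2.5690594649981295
pred near/far [[260.29018645 208.69285906]
 [257.08728781 193.89650849]]
246 170 206 0.0305 near,far lateral -0.0123 0.1341
250 196 209 0.0402 near,far lateral -0.0252 0.0241
254 195 229 0.0399 near,far lateral -0.0963 0.0261
258 194 232 0.049 near,far lateral -0.1079 0.0281
262 194 232 0.0598 near,far lateral -0.1097 0.0262
266 193 231 0.0712 near,far lateral -0.1082 0.0282
270 193 230 0.0826 near,far lateral -0.1067 0.0263
274 196 229 0.0941 near,far lateral -0.1052 0.0127
278 217 228 0.1057 near,far lateral -0.1037 -0.066
tip [ 0.55284381 -0.05391374  0.02254168] slot line dev: world
```

View pics/pre2.png

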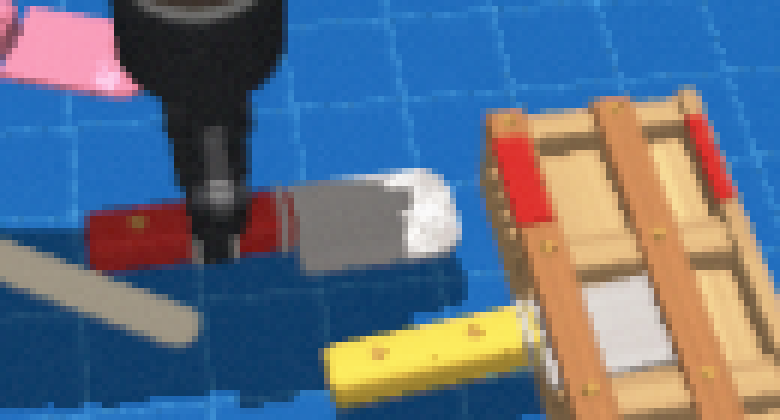

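The blade is lined up with the red-tagged slot: the far edge is 27 mm off the tool axis, as it should be, the underside is at z ≈ 0.0415, and the slot line is within about 1 mm. Start the insertion.

Request:
move_arm(
  moves=[
    [[0.012,0.0008,-0.001,0,0],[0.024,0.0015,-0.001,0,0],[0.036,0.002,-0.001,0,0],[0.045,0.0025,-0.001,0,0],[0.045,0.0025,-0.001,0,0]],
  ],
)

```text
clock: 11.9
eef_pos: [0.4821, -0.0565, 0.0205]
tool_rot: [-0.023, 1.0, -0.0, 0.0]
ft_force: [0.1, -0.1, -2.1]
grip_width: 0.0245
grasp_force: 60.9
```

Request:
move_arm(
  moves=[
    [[0.012,0.0005,0,0,0],[0.024,0.001,0,0,0],[0.036,0.0017,0,0,0],[0.045,0.002,0,0,0],[0.045,0.002,0,0,0]],
  ],
)

```text
clock: 12.52
eef_pos: [0.527, -0.0545, 0.0206]
tool_rot: [-0.022, 1.0, -0.0, 0.0]
ft_force: [-0.3, 0.5, -2.4]
grip_width: 0.0246
grasp_force: 60.9
```

Request:
move_arm(
  moves=[
    [[0.004,0.0002,-0.001,0,0],[0.008,0.0004,-0.002,0,0],[0.011,0.0005,-0.003,0,0],[0.011,0.0005,-0.003,0,0]],
  ],
)

```text
clock: 13.02
eef_pos: [0.5372, -0.054, 0.0176]
tool_rot: [-0.022, 1.0, -0.0, -0.0]
ft_force: [-0.0, 0.1, -2.2]
grip_width: 0.0242
grasp_force: 60.9
```

Request:
move_arm(
  moves=[
    [[0.0015,0.0001,-0.0005,0,0],[0.003,0.0001,-0.001,0,0],[0.0045,0.0002,-0.001,0,0],[0.0045,0.0002,-0.001,0,0]],
  ],
)

```text
clock: 13.52
eef_pos: [0.5419, -0.0538, 0.017]
tool_rot: [-0.022, 1.0, -0.0, 0.0]
ft_force: [-1.3, -0.3, 1.6]
grip_width: 0.0247
grasp_force: 61.3
```

Request:
move_arm(
  moves=[
    [[0.001,0,0,0,0],[0.002,0.0001,0,0,0],[0.003,0.0001,0,0,0],[0.003,0.0001,0,0,0]],
  ],
)

```text
clock: 14.02
eef_pos: [0.5423, -0.0538, 0.0168]
tool_rot: [-0.022, 1.0, -0.0, -0.002]
ft_force: [-7.6, -0.8, 7.6]
grip_width: 0.0246
grasp_force: 62.2
```

Request:
move_arm(
  moves=[
    [[0.001,0,0.0005,0,0],[0.002,0,0.0005,0,0],[0.002,0,0.0005,0,0]],
  ],
)

```text
clock: 14.4
eef_pos: [0.5422, -0.0538, 0.0168]
tool_rot: [-0.022, 1.0, -0.0, -0.004]
ft_force: [-11.7, 0.1, 10.2]
grip_width: 0.0248
grasp_force: 62.4
```

The handle is stopped against the rack: x stayed put while the force rose to 12 N. I'll ease the push, open partway and retreat straight up.

Request:
move_arm(
  moves=[
    [[-0.003,0,0.0015,0,0],[-0.003,0,0.0015,0,0],[-0.003,0,0.0015,0,60],[-0.003,0,0.0015,0,60],[-0.003,0,0.0015,0,60]],
  ],
)

```text
clock: 15.02
eef_pos: [0.5446, -0.0537, 0.019]
tool_rot: [-0.022, 1.0, -0.0, 0.001]
ft_force: [0.0, -0.0, 0.6]
grip_width: 0.0513
grasp_force: 0.0
```

Request:
move_arm(
  moves=[
    [[0,0,0,0,60],[0,0,0.01,0,60],[0,0,0.03,0,60],[0,0,0.07,0,60],[0,0,0.12,0,60]],
  ],
)

```text
clock: 15.65
eef_pos: [0.5428, -0.0536, 0.1396]
tool_rot: [-0.022, 1.0, 0.0, -0.001]
ft_force: [1.3, -0.2, -0.8]
grip_width: 0.0514
grasp_force: 0.0
```

Request:
move_arm(
  moves=[
    [[-0.05,0,0.03,0,60],[-0.1,0,0.05,0,60],[-0.15,0,0.07,0,60],[-0.2,0,0.07,0,60],[-0.2,0,0.07,0,60]],
  ],
)

```text
clock: 16.27
eef_pos: [0.3406, -0.0535, 0.2096]
tool_rot: [-0.022, 1.0, -0.0, 0.0]
ft_force: [0.5, -1.0, 0.6]
grip_width: 0.0519
grasp_force: 0.0
```

Run:
```python
from h import *
S=cam("side");T=cam("top")
A=cv2.resize(S[0]["color"][150:280,200:350],(400,347),interpolation=3);B=cv2.resize(T[0]["color"][110:240,220:370],(400,347),interpolation=3)
cv2.imwrite("pics/fin.png",np.hstack([A,B])[:,:,::-1])
for nm,(c,r,e) in (("s",S),("t",T)):
    hsv=cv2.cvtColor(c["color"],cv2.COLOR_RGB2HSV)
    red=(((hsv[...,0]<8)|(hsv[...,0]>172))&(hsv[...,1]>140)).astype(np.uint8);n,l,s,ce=cv2.connectedComponentsWithStats(red)
    for i in range(1,n):
        if s[i,4]>30 and s[i,0]<350:
            v,u=np.nonzero(l==i);print(nm,s[i],cv2.minAreaRect(onplane(c,r,e,np.c_[u,v],.058)[:,:2].astype(np.float32)))
```

```text
s [314 184   8  15  50] ((0.6841291785240173, -0.048334330320358276), (0.00979301705956459, 0.05652451887726784), 2.21222186088562)
s [282 187  10  16 100] ((0.589407742023468, -0.05142346769571304), (0.05859285965561867, 0.020811568945646286), 88.46206665039062)
s [251 193  31  13 275] ((0.5271008610725403, -0.06396801769733429), (0.09148689359426498, 0.03511415794491768), 3.091825008392334)
t [249 132  18   5  57] ((0.6854712963104248, -0.048613905906677246), (0.00963912345468998, 0.05276006460189819), 2.8105785846710205)
t [251 161  19   8 113] ((0.5906950235366821, -0.05335108935832977), (0.01923934929072857, 0.05519934371113777), 2.184053897857666)
t [257 170  10  30 198] ((0.5292402505874634, -0.05624561011791229), (0.08932344615459442, 0.02176758274435997), 2.561518669128418)
```

View pics/fin.png

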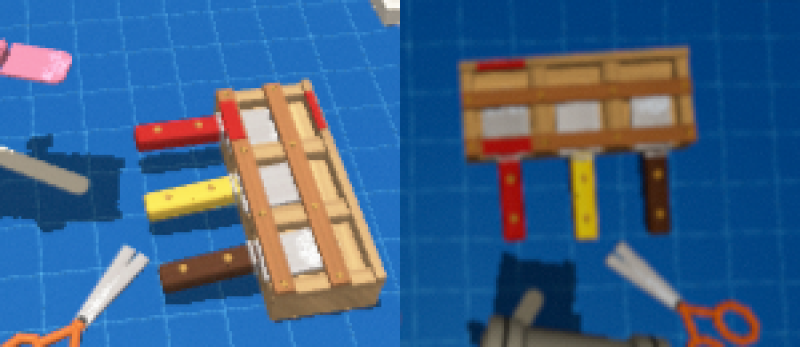

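The final picture shows the spreader seated in the red-tagged slot, with its handle level with the other two tools, its blade under both bars, and nothing else moved. Handing in.

```bash
python3 -c "
from h import *
print(job.job_done())"
```

```text
the job is handed in; nothing more can be done
None
```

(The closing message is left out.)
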